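# Try out the folding lid stay of a wooden kitchen chest

### The arm

A 7-joint arm with a two-finger parallel gripper is mounted at the origin on a cart in front of the work surface, level with it; the furniture and walls round the work are solid. World frame = base frame: x ahead of the robot, y to its left, z up, the work surface at z = 0. Lengths are in m, angles in rad, forces in N, time in s.
With the tool pointing down it reaches from about 0.425 to 0.875 m from the base axis. Payload 8.4 kg.
Tool frame: the origin (TCP) lies midway between the tips of the shut fingers; the grasp point (between the pads) lies 19 mm behind it; z points along the fingers, y is the line along which they close (so a half turn about z gives the same grasp; the last joint's range is limited). The gripper opens to 87 mm and grips with 3 to 60 N. Pads are 19 mm wide; open, the fingers measure 117 mm over their backs; the gripper's body (75 mm by 190 mm) begins 51 mm behind the grasp point.
Start: joints at [-1.306, 0.333, 0.04, 1.465, -0.013, 1.343, -0.059], TCP at [0.231, 0.607, 0.223] pointing down, gripper open.
Joint ranges: [-2.58, 2.58], [-0.38, 2.09], [-1.3, 1.39], [0.25, 2.4], [-1.5, 4.64], [0.08, 2.09], [-2.65, 2.65]. Speed limits (rad/s): [2.22, 2.22, 2.79, 2.79, 3.14, 3.14, 3.14].

### API

Orientations are given as a rotation vector (axis times angle).
In Python, from workcell import arm gives the robot as it stands.
- The arm moves only by the tool arm_command, never from a script. Its argument "rows" is a list of rows, each an object of numbers: "dx", "dy", "dz": the shift along the tool's x, y, z in mm; "spin": the turn about the tool's z in degrees; "grip": the opening, from 0 (shut) to 1 (fully open). In form: [{"dx": .., "dy": .., "dz": .., "spin": .., "grip": ..}, ...]. A call has exactly 10 rows; each row shifts and turns the commanded pose from where the row before left it, along the tool's axes as they then stand; what a row does not reach is not made up. A row lasts 1/8 s, in which the tool goes at most 62.5 mm and 10.7 degrees, less where a joint would pass 70% of its speed; a pose out of reach is approached as far as the arm can. A call is refused whole if a number of a shift passes 62.5 or a number of a turn 10.7, either way. A call with a gripper value outside its range is refused whole. The fingers move at their own pace and stop on an object; "force" is the grip in N (left out, the last holds). Time passes only in rows, so rows that do not move let the fingers close, or fill a call up. It gives the time, the measured TCP pose, the force, the opening and the grip force at its end, in the units of the state.
- arm.sense(): the state, without advancing time (a new reading comes with each control period).
- arm.get_image(name): name is "scene" or "top" or "wrist"; returns the picture (400x640x3 uint8, blue, green, red); there is no depth.
- arm.camera_params(name): a dict with "mtx" (3x3 intrinsics, pixels), "k1" (the pictures are not rectified: a ray, as slopes to the right and down, at radius r is drawn at 1 + k1 r^2 times it, then the intrinsics apply), "origin" and "orientation" of the camera in the world. Camera axes: x right, y up, looking along -z (the intrinsics and any distortion apply to the point x, -y, -z); pixel columns grow to the right and rows downward; lengths in m; the calibration is good to about 2 mm. A picture is of the moment at which its call begins: read the wrist's pose just before it. camera_params takes no time and is no camera call; for the wrist camera it gives the pose at the moment of the call.
- arm.close_job(): hands the job in; it is judged then, once.
Trained networks look in the newest picture that a camera, given by its name, has taken for a name from the list of things; names that differ only in an ending like _2 or _b are one class to them, and where a whole thing is asked for, a point or a joint stands for the part that bears it (a point fixed in the world has none). Each returns a list of dicts, best first, with "conf" (0 to 1); they miss things now and then, are a little off and sometimes report something else, mostly with a low value. They report only what shows in the picture. A call takes as long as a camera call.
- arm.find_in(label, camera): "extent" ([left, top, width, height] in pixels, round what is visible of it).
- arm.regions_of(label, camera): "mask" (400x640 bool, what is visible of it) and "extent" ([left, top, width, height] in pixels, round what is visible of it).
- arm.mark_of(label, camera): "centre" ([column, row] in pixels: a listed point, or the origin of a listed thing).
The state is a dict: "t": time; "joints": joint angles; "joint_vel": joint speeds; "joint_torque": joint torques, N m; "tool_pos": TCP position; "tcp_rot": TCP orientation; "ft_force": force on the tool from outside, world axes, zero at the start; "moment": the same for the moment, N m; "grip_width": opening from 0.0 (shut) to 1.0 (fully open); "gripper_force": force on a finger pad.
Only numpy, scipy, OpenCV 4.12 (cv2) and the standard library are available. Lean on these libraries where they do the work, as an engineer would, in place of code of your own. Each camera call takes 0.05 s, during which the arm holds its last target. There are 200 camera calls.

### The job

The larger of the two wooden boxes on the worktop, the chest, has a new folding steel stay on its left side; try it out once. Lift the chest's lid by the knob on its front edge until the stay snaps straight and locks, and let go so that the lid stands open by itself. Then press the tab at the stay's knee down until the stay folds, and let the lid sink gently until it is fully shut; leave the small wooden box without a stay where it is.

Things in the scene. Friction and masses are not known exactly. Their poses are not given: they have to be found in the camera images.
- chest: Larger light wooden box, fixed, 145 deep (x) x 190 wide (y) x 110 mm high when shut. Origin: centre of its underside; x to its back (away from the robot), y to its left, z up. The 10 mm lid is hinged at the back about a line along y at x = +72, z = +100 mm. A folding stay of two flat steel bars runs just outside its left side, from the side wall to the lid.
- chest_lid (a joint): Lid angle, rad: 0 shut, grows as it rises, 1.32 held by the locked stay, 1.34 the most. Its knob, a round bar 32 mm long (y), 24 mm thick, on a neck 32 mm off the front edge, swings with it: shut, centre at (-112, 0, +105) mm of the chest, 184 mm from the hinge line. Pinch it by its left and right ends, lift with 2 to 6 N. Let go below 1.24 it falls shut, damped, in some 4 s.
- stay_knee (a joint): Knee of the stay, rad: 0 folded, 2.0 straight, 2.25 locked; a spring snaps it there once the lid passes 1.29. A steel tab on the knee, 36 (x) x 96 (y) x 5 mm, sticks out left: locked, its level top is centred at (-15, +156, +133) mm of the chest. Press its outer half, clear of the lid, down 45 to 60 mm (3 N; it drifts 15 mm to the back); then it stays broken and the lid sinks by itself.
- small_box: Bystander to be left alone: small light wooden box, 92 x 106 x 70 mm, loose, 0.8 kg, with a knob 26 mm long at its front edge and no stay; stands left of the chest, nearer the worktop's front. Origin at the centre of its underside.

How it is judged:
On the way, in this order (a step that is already met when the one before it is completed fails the run):
1. the lid stands open by itself on the locked stay, let go by the robot (value of joint chest_lid above 1.28 rad and value of joint stay_knee above 2.15 rad and contact force between each of the arm, the fingers and chest below 0.3 N), for 0.3 s.
2. the stay's knee is broken and the lid is on its way down (value of joint stay_knee below 1.3 rad and value of joint chest_lid below 1.2 rad).
At the end, for the whole second after the job is handed in: The chest's lid is shut again (within 0.04 rad) and at rest with its stay folded, after having stood open by itself on the locked stay, and the small box is within 30 mm of where it stood (value of joint chest_lid below 0.04 rad and velocity of joint chest_lid between -0.05 and 0.05 rad/s and value of joint stay_knee below 0.1 rad and distance of small_box from where it was at the start of the episode below 0.03 m); the robot touches nothing.
It fails at once if the lid is slammed (faster than 1.6 rad/s when nearly shut) (value of joint chest_lid below 0.3 rad and velocity of joint chest_lid below -1.6 rad/s).
It fails at once if the small box is moved by more than 30 mm (distance of small_box from where it was at the start of the episode above 0.03 m).
It also fails if it takes over 48 s, if anything falls off the work surface, if the arm or the gripper's body presses on something with over 40 N, if the wrist force passes 120 N, or if a joint passes its speed limit or range.

## Working session

There is one attempt and no reset: what is moved stays moved. The work goes in short steps, Python scripts to look and compute and a tool call to move; the robot and the scene stay as the last step left them, time stands still between calls to the robot, and variables do not carry over. Pictures are saved under pics/ and viewed, at most 12 in all, crops included, and the job is handed in when it is done.

Besides the shell and the picture viewer there is one more tool, called after "Emit:" as name([rows], argument=value, ...), one row to a line, values as JSON. arm_command: Moves the arm, as the interface text tells. Its arguments: {"type":"object","properties":{"rows":{"type":"array"},"force":{"type":"number"}},"required":["rows"]}

```bash
mkdir -p pics; ls; cat > h.py <<'E'
import numpy as np, cv2
from scipy.spatial.transform import Rotation as R
from workcell import arm
def cam(n):
    p=arm.camera_params(n); o=np.array(p["orientation"],float)
    M=o if o.shape==(3,3) else (R.from_rotvec(o).as_matrix() if o.size==3 else R.from_quat(o).as_matrix())
    return np.array(p["mtx"]),p["k1"],np.array(p["origin"]),M
def proj(n,P,c=None):
    K,k,o,M=c or cam(n); q=(np.atleast_2d(P)-o)@M
    s=np.c_[q[:,0],-q[:,1]]/(-q[:,2:3]); s=s*(1+k*(s**2).sum(1,keepdims=True))
    return s*[K[0,0],K[1,1]]+[K[0,2],K[1,2]]
def ray(n,uv,c=None):
    K,k,o,M=c or cam(n); d=(np.array(uv,float)-[K[0,2],K[1,2]])/[K[0,0],K[1,1]]
    s=d.copy()
    for _ in range(20): s=d/(1+k*(s@s))
    v=M@np.array([s[0],-s[1],-1]); return o,v/np.linalg.norm(v)
def at_z(n,uv,z,c=None):
    o,v=ray(n,uv,c); return o+v*(z-o[2])/v[2]
E
python3 - <<'E'
from h import *
for n in("scene","top"):
    p=arm.camera_params(n); print(n,p)
    im=arm.get_image(n); cv2.imwrite(f"pics/{n}0.png",im)
    for l in("chest","chest_lid","stay_knee","small_box"):
        print(l,[(d["extent"],round(d["conf"],2)) for d in arm.find_in(l,n)][:2],[(d["centre"],round(d["conf"],2)) for d in arm.mark_of(l,n)][:2])
s=arm.sense();print(s["t"],s["tool_pos"],s["tcp_rot"],s["joints"],R.from_rotvec(s["tcp_rot"]).as_matrix().round(3))
E
```

```text
pics
scene {'mtx': array([[387.8915821 ,   0.        , 325.99181386],
       [  0.        , 387.8915821 , 208.02588877],
       [  0.        ,   0.        ,   1.        ]]), 'k1': -0.017345404936642193, 'origin': array([ 0.14993561, -0.0644513 ,  0.79209843]), 'orientation': array([ 0.53029785, -0.21801863, -0.74549708])}
chest [([305.5, 183.9, 143.1, 96.0], 0.74)] [([396.4, 243.8], 0.82)]Traceback (most recent call last):
  File "<stdin>", line 6, in <module>
ValueError: it knows: chest, small_box
```

```bash

python3 - <<'E'
from h import *
for n in("scene","top"):
    im=arm.get_image(n); cv2.imwrite(f"pics/{n}0.png",im)
    for l in("chest","small_box"):
        print(l,[(d["extent"],round(d["conf"],2)) for d in arm.find_in(l,n)][:2],[(d["centre"],round(d["conf"],2),at_z(n,d["centre"],0).round(3)) for d in arm.mark_of(l,n)][:2])
print(arm.camera_params("top"))
s=arm.sense();print(s["t"],s["tool_pos"],s["tcp_rot"],s["joints"],R.from_rotvec(s["tcp_rot"]).as_matrix().round(3))
E
```

```text
chest [([304.8, 180.3, 145.1, 100.2], 0.79)] [([396.0, 244.8], 0.74, array([0.543, 0.109, 0.   ])), ([240.6, 213.9], 0.4, array([ 0.338,  0.42 , -0.   ]))]
small_box [([207.3, 182.0, 55.5, 52.8], 0.74)] [([240.2, 215.5], 0.64, array([ 0.335,  0.417, -0.   ]))]
chest [([315.6, 116.0, 135.7, 113.8], 0.79)] [([387.5, 176.2], 0.85, array([0.54 , 0.111, 0.   ]))]
small_box [([217.2, 228.6, 65.3, 63.2], 0.74)] [([252.4, 263.2], 0.67, array([0.338, 0.415, 0.   ]))]
{'mtx': array([[494.6398723 ,   0.        , 319.79049387],
       [  0.        , 494.6398723 , 199.92349521],
       [  0.        ,   0.        ,   1.        ]]), 'k1': -0.11517966549178389, 'origin': array([0.29854355, 0.27484444, 1.10880563]), 'orientation': array([ 0.12236294, -0.13633089, -1.55647406])}
0.7 [0.23126105 0.60743575 0.22256138] [-5.68356816e-01 -3.08970563e+00 -1.33968036e-05] [-1.30619181  0.33315581  0.03986239  1.46542564 -0.01342652  1.34327369
 -0.05853018] [[-0.935  0.356 -0.   ]
 [ 0.356  0.935  0.   ]
 [ 0.    -0.    -1.   ]]
```

View pics/scene0.png

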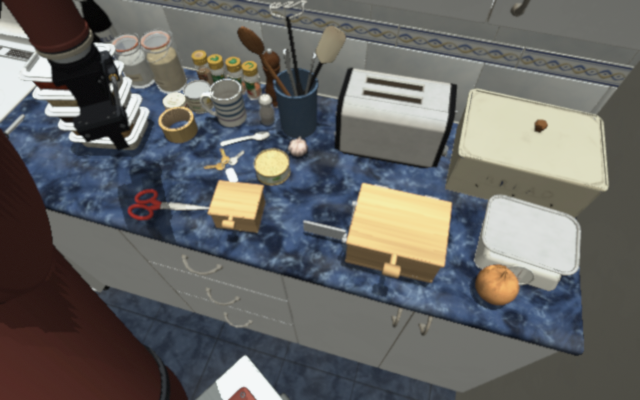

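View pics/top0.png

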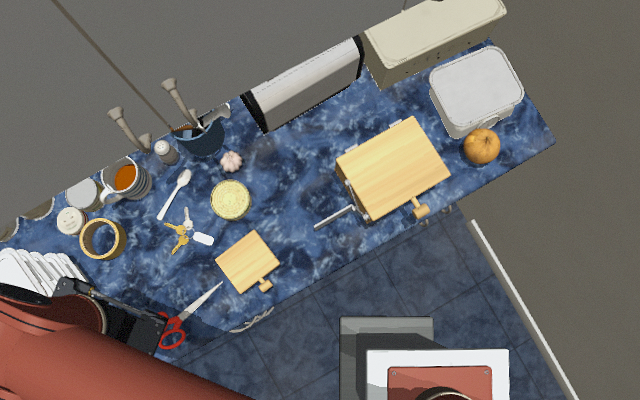

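```bash
cat > fit.py <<'E'
from h import *
from scipy.optimize import least_squares
P=np.array([[-72.5,95,110],[-72.5,-95,110],[72.5,-95,110],[72.5,95,110],[-112,0,105]])/1000
obs={"top":[(371,222),(451,173),(414,116),(336,157),(421,211)],"scene":[(348,248),(444,264),(452,204),(361,187),(392,266)]}
C={n:cam(n) for n in obs}
for n in obs:
    g=cv2.cvtColor(cv2.imread(f"pics/{n}0.png"),cv2.COLOR_BGR2GRAY)
def W(x,P): 
    c,s=np.cos(x[2]),np.sin(x[2]); return P@np.array([[c,-s,0],[s,c,0],[0,0,1]]).T+[x[0],x[1],0]
f=lambda x:np.concatenate([(proj(n,W(x,P),C[n])-obs[n]).ravel() for n in obs])
r=least_squares(f,[.54,.11,0.],loss="soft_l1"); print(r.x,np.degrees(r.x[2])); print(f(r.x).reshape(-1,2).round(1))
for nm,p in dict(knob=[-.112,0,.105],hinge=[.072,0,.1],tab=[-.015,.156,.133]).items(): print(nm,W(r.x,np.array([p])).round(4))
for n in obs:
    im=cv2.imread(f"pics/{n}0.png"); q=proj(n,W(r.x,np.r_[P,P[:4]*[1,1,0]]),C[n])
    for a in q: cv2.circle(im,tuple(int(v) for v in a.round()),1,(0,0,255),-1)
    u=q.mean(0).astype(int); crop=im[u[1]-75:u[1]+75,u[0]-100:u[0]+100]
    cv2.imwrite(f"pics/{n}_fit.png",cv2.resize(crop,(800,600),interpolation=cv2.INTER_CUBIC)); print(n,u)
E
python3 fit.py
```

```text
[0.53769042 0.11328164 0.53802608] 30.8266234515802
[[ 2.1 -3. ]
 [-0.7  0.4]
 [-0.4 -0.2]
 [ 0.9  2.1]
 [ 0.8  1.6]
 [-0.4 -7.6]
 [ 0.3 -0.2]
 [-0.4 -1.6]
 [ 2.2 -4.2]
 [-0.8  5.3]]
knob [[0.4415 0.0559 0.105 ]]
hinge [[0.5995 0.1502 0.1   ]]
tab [[0.4449 0.2396 0.133 ]]
top [393 176]
scene [396 238]
```

```bash
python3 - <<'E'
import cv2,numpy as np
a,b=[cv2.resize(cv2.imread(f"pics/{n}_fit.png"),(400,300)) for n in("top","scene")]
cv2.imwrite("pics/fit.png",cv2.resize(np.hstack([a,b]),(800,300)))
E
```

```text
(no output)
```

View pics/fit.png

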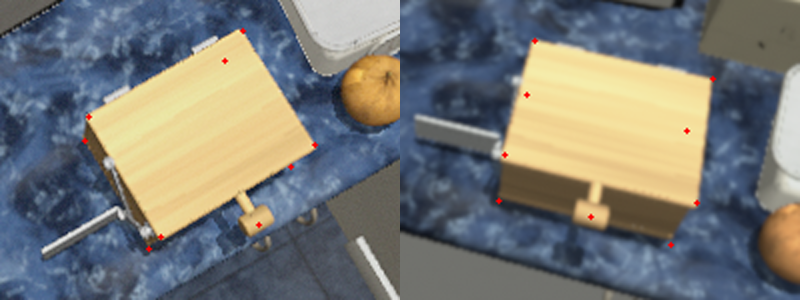

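```bash
sed -i 's/^obs=.*/obs={"top":[(372.5,219.5),(450,173.5),(414,116),(336.5,158.5),(422,212)],"scene":[(346.5,242.5),(444,264.5),(452.5,202),(363,183.5),(392,271)]}/' fit.py; python3 fit.py
cat > ik.py <<'E'
from h import *
s=arm.sense(); print(s["t"],s["tool_pos"].round(4),s["joints"].round(3),R.from_rotvec(s["tcp_rot"]).as_matrix().round(3).tolist(),s["ft_force"],s["grip_width"],s["gripper_force"])
E
python3 ik.py
```

```text
[0.53745312 0.11318127 0.53815551] 30.834039293189395
[[ 0.6 -0.4]
 [ 0.4 -0. ]
 [-0.3 -0.1]
 [ 0.4  0.7]
 [-0.1  0.7]
 [ 1.  -2. ]
 [ 0.3 -0.6]
 [-0.9  0.4]
 [ 0.2 -0.6]
 [-0.9  0.4]]
knob [[0.4413 0.0558 0.105 ]]
hinge [[0.5993 0.1501 0.1   ]]
tab [[0.4446 0.2394 0.133 ]]
top [393 176]
scene [396 238]
0.7 [0.2313 0.6074 0.2226] [-1.306  0.333  0.04   1.465 -0.013  1.343 -0.059] [[-0.935, 0.356, -0.0], [0.356, 0.935, 0.0], [0.0, -0.0, -1.0]] [-0.07089958 -0.92546786  0.33971413] 0.9972693032933971 0.0
```

Emit:
arm_command([
  {"dx":-20,"dy":-22,"dz":0,"spin":0,"grip":1},
  {"dx":-42,"dy":-47,"dz":0,"spin":0,"grip":1},
  {"dx":-42,"dy":-47,"dz":0,"spin":0,"grip":1},
  {"dx":-42,"dy":-47,"dz":0,"spin":0,"grip":1},
  {"dx":-42,"dy":-47,"dz":0,"spin":0,"grip":1},
  {"dx":-42,"dy":-47,"dz":0,"spin":0,"grip":1},
  {"dx":-42,"dy":-47,"dz":0,"spin":0,"grip":1},
  {"dx":-42,"dy":-47,"dz":0,"spin":0,"grip":1},
  {"dx":-42,"dy":-47,"dz":0,"spin":0,"grip":1},
  {"dx":-36,"dy":-43,"dz":0,"spin":0,"grip":1},
])

```text
t: 1.95
tool_pos: [0.4397, 0.0575, 0.223]
tcp_rot: [0.569, 3.089, 0.002]
ft_force: [0.2, 0.3, 0.8]
grip_width: 0.999
gripper_force: 0.0
```

```bash
python3 ik.py
```

```text
1.95 [0.4397 0.0575 0.223 ] [-0.796 -0.138  0.523  1.959  0.071  1.302  0.91 ] [[-0.934, 0.357, 0.001], [0.357, 0.934, 0.001], [-0.001, 0.001, -1.0]] [0.23765562 0.34035935 0.75403011] 0.99888388328539 0.0
```

Emit:
arm_command([
  {"dx":0,"dy":0,"dz":0,"spin":-5.6,"grip":1},
  {"dx":0,"dy":0,"dz":0,"spin":-8,"grip":1},
  {"dx":0,"dy":0,"dz":0,"spin":-8,"grip":1},
  {"dx":0,"dy":0,"dz":0,"spin":-8,"grip":1},
  {"dx":0,"dy":0,"dz":0,"spin":-8,"grip":1},
  {"dx":0,"dy":0,"dz":0,"spin":-8,"grip":1},
  {"dx":0,"dy":0,"dz":0,"spin":-6,"grip":1},
  {"dx":0,"dy":0,"dz":10,"spin":0,"grip":1},
  {"dx":0,"dy":0,"dz":10,"spin":0,"grip":1},
  {"dx":0,"dy":0,"dz":0,"spin":0,"grip":1},
])

```text
t: 3.2
tool_pos: [0.4385, 0.0595, 0.2015]
tcp_rot: [0.83, -3.028, 0.001]
ft_force: [-0.3, -0.2, 1.1]
grip_width: 1.0
gripper_force: 0.0
```

```bash
python3 - <<'E'
from h import *
import ik
from fit import W,r
s=arm.sense(); M=R.from_rotvec(s["tcp_rot"]).as_matrix()
k=W(r.x,np.array([[-.112,0,.105]]))[0]
print("delta to TCP grasp (tool mm)",(M.T@(k+[0,0,-.019]-s["tool_pos"])*1000).round(1), "yaw tool y",np.degrees(np.arctan2(M[1,1],M[0,1])))
c=cam("wrist"); im=arm.get_image("wrist")
P=np.array([[-112,-16,105],[-112,16,105],[-112,0,117],[-72.5,95,110],[-72.5,-95,110],[-15,156,133]])/1000
q=proj("wrist",W(r.x,P),c); print(q.round(0))
for a in q: cv2.circle(im,tuple(int(v) for v in a.round()),2,(0,0,255),-1)
cv2.imwrite("pics/w1.png",im)
E
```

```text
3.2 [0.4385 0.0595 0.2015] [-0.878 -0.131  0.601  1.994  0.078  1.259  1.8  ] [[-0.86, -0.51, -0.002], [-0.51, 0.86, -0.001], [0.002, 0.0, -1.0]] [-0.30424128 -0.17951642  1.11944527] 0.9996022979955769 0.0
[0.53745312 0.11318127 0.53815551] 30.834039293189395
[[ 0.6 -0.4]
 [ 0.4 -0. ]
 [-0.3 -0.1]
 [ 0.4  0.7]
 [-0.1  0.7]
 [ 1.  -2. ]
 [ 0.3 -0.6]
 [-0.9  0.4]
 [ 0.2 -0.6]
 [-0.9  0.4]]
knob [[0.4413 0.0558 0.105 ]]
hinge [[0.5993 0.1501 0.1   ]]
tab [[0.4446 0.2394 0.133 ]]
top [393 176]
scene [396 238]
delta to TCP grasp (tool mm) [ -0.7  -4.7 115.5] yaw tool y 120.66895184674638
[[292. 205.]
 [330. 205.]
 [311. 210.]
 [421. 250.]
 [202. 251.]
 [493. 321.]]
```

View pics/w1.png

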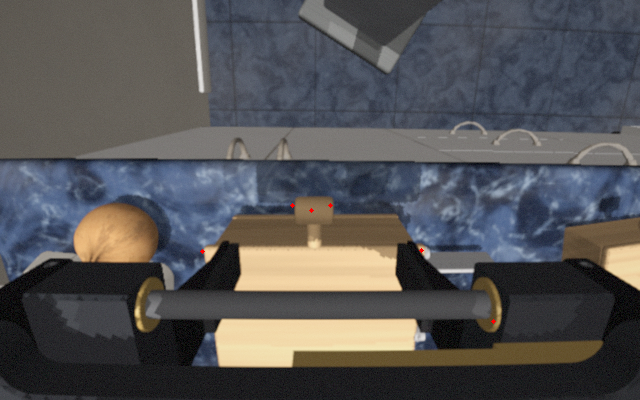

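Emit:
arm_command([
  {"dx":-2.5,"dy":-3,"dz":0,"spin":0,"grip":1},
  {"dx":0,"dy":0,"dz":15,"spin":0,"grip":1},
  {"dx":0,"dy":0,"dz":20,"spin":0,"grip":1},
  {"dx":0,"dy":0,"dz":20,"spin":0,"grip":1},
  {"dx":0,"dy":0,"dz":20,"spin":0,"grip":1},
  {"dx":0,"dy":0,"dz":15,"spin":0,"grip":1},
  {"dx":0,"dy":0,"dz":10,"spin":0,"grip":1},
  {"dx":0,"dy":0,"dz":10,"spin":0,"grip":1},
  {"dx":0,"dy":0,"dz":5,"spin":0,"grip":1},
  {"dx":0,"dy":0,"dz":0,"spin":0,"grip":1},
])

```text
t: 4.5
tool_pos: [0.4428, 0.0584, 0.0874]
tcp_rot: [0.833, -3.029, 0.0]
ft_force: [0.5, 0.1, 0.0]
grip_width: 0.998
gripper_force: 0.0
```

```bash
python3 - <<'E'
from h import *
import ik
from fit import W,r
s=arm.sense(); M=R.from_rotvec(s["tcp_rot"]).as_matrix()
k=W(r.x,np.array([[-.112,0,.105]]))[0]
print("delta",(M.T@(k+[0,0,-.019]-s["tool_pos"])*1000).round(1))
c=cam("wrist"); im=arm.get_image("wrist")
P=np.array([[-112,-16,105],[-112,16,105],[-100,0,105],[-124,0,105]])/1000
q=proj("wrist",W(r.x,P),c); print(q.round(0))
for a in q: cv2.circle(im,tuple(int(v) for v in a.round()),2,(0,0,255),-1)
cv2.imwrite("pics/w2.png",im)
E
```

```text
4.5 [0.4428 0.0584 0.0874] [-0.864  0.028  0.651  2.127 -0.02   0.993  1.905] [[-0.859, -0.511, -0.0], [-0.511, 0.859, -0.0], [0.0, -0.0, -1.0]] [0.48570576 0.11568867 0.02906242] 0.9975228853931072 0.0
[0.53745312 0.11318127 0.53815551] 30.834039293189395
[[ 0.6 -0.4]
 [ 0.4 -0. ]
 [-0.3 -0.1]
 [ 0.4  0.7]
 [-0.1  0.7]
 [ 1.  -2. ]
 [ 0.3 -0.6]
 [-0.9  0.4]
 [ 0.2 -0.6]
 [-0.9  0.4]]
knob [[0.4413 0.0558 0.105 ]]
hinge [[0.5993 0.1501 0.1   ]]
tab [[0.4446 0.2394 0.133 ]]
top [393 176]
scene [396 238]
delta [ 2.7 -1.5  1.4]
[[282. 270.]
 [345. 269.]
 [314. 290.]
 [313. 248.]]
```

View pics/w2.png

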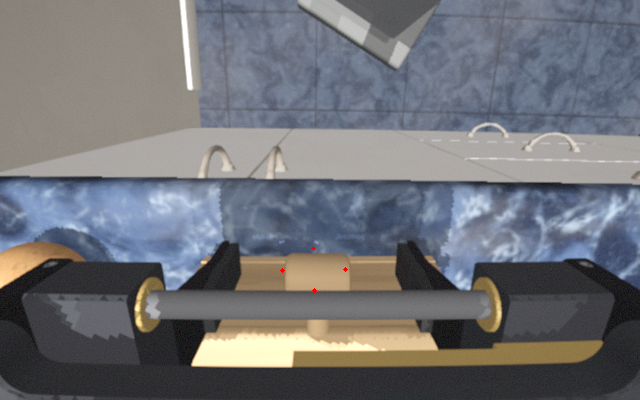

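Emit:
arm_command([
  {"dx":0,"dy":0,"dz":0,"spin":0,"grip":0.6},
  {"dx":0,"dy":0,"dz":0,"spin":0,"grip":0},
  {"dx":0,"dy":0,"dz":0,"spin":0,"grip":0},
  {"dx":0,"dy":0,"dz":0,"spin":0,"grip":0},
  {"dx":0,"dy":0,"dz":0,"spin":0,"grip":0},
  {"dx":0,"dy":0,"dz":0,"spin":0,"grip":0},
  {"dx":0,"dy":0,"dz":0,"spin":0,"grip":0},
  {"dx":0,"dy":0,"dz":0,"spin":0,"grip":0},
  {"dx":0,"dy":0,"dz":0,"spin":0,"grip":0},
  {"dx":0,"dy":0,"dz":0,"spin":0,"grip":0},
], force=25)

```text
t: 5.8
tool_pos: [0.443, 0.0582, 0.0876]
tcp_rot: [-0.833, 3.029, -0.001]
ft_force: [1.9, -3.5, -1.1]
grip_width: 0.366
gripper_force: 25.0
```

Emit:
arm_command([
  {"dx":-0.7,"dy":0,"dz":-12.1,"spin":0,"grip":0},
  {"dx":-1.5,"dy":0,"dz":-12,"spin":0,"grip":0},
  {"dx":-2.3,"dy":0,"dz":-11.9,"spin":0,"grip":0},
  {"dx":-3.1,"dy":0,"dz":-11.7,"spin":0,"grip":0},
  {"dx":-3.9,"dy":0,"dz":-11.5,"spin":0,"grip":0},
  {"dx":-4.6,"dy":0,"dz":-11.2,"spin":0,"grip":0},
  {"dx":-5.4,"dy":0,"dz":-10.9,"spin":0,"grip":0},
  {"dx":-6.1,"dy":0,"dz":-10.5,"spin":0,"grip":0},
  {"dx":-6.7,"dy":0,"dz":-10.1,"spin":0,"grip":0},
  {"dx":-7.4,"dy":0,"dz":-9.6,"spin":0,"grip":0},
])

```text
t: 7.05
tool_pos: [0.4781, 0.0794, 0.1995]
tcp_rot: [0.832, -3.027, 0.0]
ft_force: [0.3, -4.4, -3.1]
grip_width: 0.364
gripper_force: 25.0
```

```bash
cat > st.py <<'E'
from h import *
s=arm.sense(); M=R.from_rotvec(s["tcp_rot"]).as_matrix()
x,y,a=.53745,.11318,.53816
p=s["tool_pos"]-[x,y,0]; c,n=np.cos(a),np.sin(a)
q=np.array([c*p[0]+n*p[1],-n*p[0]+c*p[1],p[2]])*1000
g=q+[0,0,19]; v=g-[72,0,100]
print("t",s["t"],"tcp chest mm",q.round(1),"radius",np.hypot(v[0],v[2]).round(1),"theta",(np.arctan2(v[2],-v[0])-.027).round(3),"yaw-chest",np.degrees(np.arctan2(M[1,1],M[0,1])-a).round(1),"F",s["ft_force"].round(1),s["grip_width"],s["joints"].round(2))
E
python3 st.py
```

```text
t 7.05 tcp chest mm [-68.3   1.4 199.5] radius 183.7 theta 0.674 yaw-chest 89.9 F [ 0.3 -4.4 -3.1] 0.363848821924311 [-0.89 -0.01  0.63  1.91  0.01  1.24  1.85]
```

Tracking well; continue the arc.

Emit:
arm_command([
  {"dx":-8,"dy":0,"dz":-9.1,"spin":0,"grip":0},
  {"dx":-8.6,"dy":0,"dz":-8.6,"spin":0,"grip":0},
  {"dx":-9.1,"dy":0,"dz":-8,"spin":0,"grip":0},
  {"dx":-9.6,"dy":0,"dz":-7.4,"spin":0,"grip":0},
  {"dx":-10.1,"dy":0,"dz":-6.7,"spin":0,"grip":0},
  {"dx":-10.5,"dy":0,"dz":-6.1,"spin":0,"grip":0},
  {"dx":-10.9,"dy":0,"dz":-5.3,"spin":0,"grip":0},
  {"dx":-11.2,"dy":0,"dz":-4.6,"spin":0,"grip":0},
  {"dx":-9.5,"dy":0,"dz":-3.5,"spin":0,"grip":0},
  {"dx":0,"dy":0,"dz":0,"spin":0,"grip":0},
])

```text
t: 8.3
tool_pos: [0.5546, 0.1252, 0.2592]
tcp_rot: [-0.833, 3.028, 0.0]
ft_force: [-1.4, -3.4, 5.3]
grip_width: 0.365
gripper_force: 25.0
```

```bash
python3 st.py; python3 -c "
from h import *
im=arm.get_image('scene'); cv2.imwrite('pics/s2.png',cv2.resize(im[90:290,270:530],(780,600)))"
```

```text
t 8.3 tcp chest mm [ 20.9   1.5 259.2] radius 185.4 theta 1.264 yaw-chest 89.9 F [-1.4 -3.4  5.3] 0.3653657301976642 [-0.87  0.16  0.65  1.64 -0.1   1.37  1.9 ]
```

View pics/s2.png

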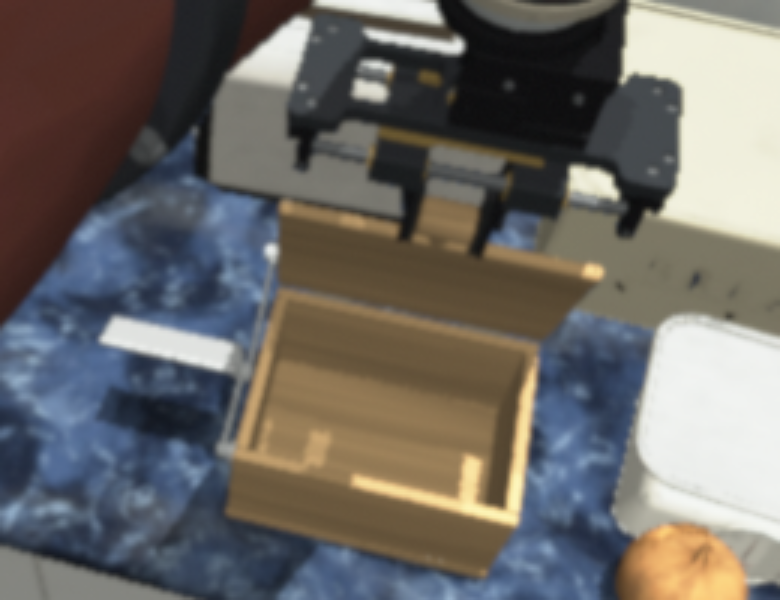

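Emit:
arm_command([
  {"dx":-3,"dy":0,"dz":-0.5,"spin":0,"grip":0},
  {"dx":-3,"dy":0,"dz":-0.5,"spin":0,"grip":0},
  {"dx":-3,"dy":0,"dz":-0.5,"spin":0,"grip":0},
  {"dx":-3,"dy":0,"dz":-0.5,"spin":0,"grip":0},
  {"dx":-1,"dy":0,"dz":0,"spin":0,"grip":0},
  {"dx":0,"dy":0,"dz":0,"spin":0,"grip":0},
  {"dx":0,"dy":0,"dz":0,"spin":0,"grip":0},
  {"dx":0,"dy":0,"dz":0,"spin":0,"grip":0},
  {"dx":0,"dy":0,"dz":0,"spin":0,"grip":0},
  {"dx":0,"dy":0,"dz":0,"spin":0,"grip":0},
])

```text
t: 9.6
tool_pos: [0.5657, 0.1318, 0.2624]
tcp_rot: [-0.833, 3.026, 0.002]
ft_force: [-3.7, -3.0, 13.3]
grip_width: 0.366
gripper_force: 25.0
```

```bash
python3 st.py; python3 - <<'E'
from h import *
im=arm.get_image('scene')
x,y,a=.53745,.11318,.53816
P=np.array([[-15,156,133],[-15,204,133],[-15,108,133],[-33,204,133],[3,204,133]])/1000
c,s=np.cos(a),np.sin(a); Wp=np.c_[c*P[:,0]-s*P[:,1]+x,s*P[:,0]+c*P[:,1]+y,P[:,2]]
q=proj('scene',Wp)
im=cv2.resize(im[90:290,270:530],(780,600))
for u in q: cv2.circle(im,tuple(int(v) for v in ((u-[270,90])*3).round()),3,(0,0,255),-1)
cv2.imwrite('pics/s3.png',im)
E
```

```text
t 9.6 tcp chest mm [ 33.8   1.5 262.4] radius 185.4 theta 1.336 yaw-chest 89.9 F [-3.7 -3.  13.3] 0.36571646817697834 [-0.86  0.19  0.65  1.61 -0.12  1.38  1.91]
```

View pics/s3.png

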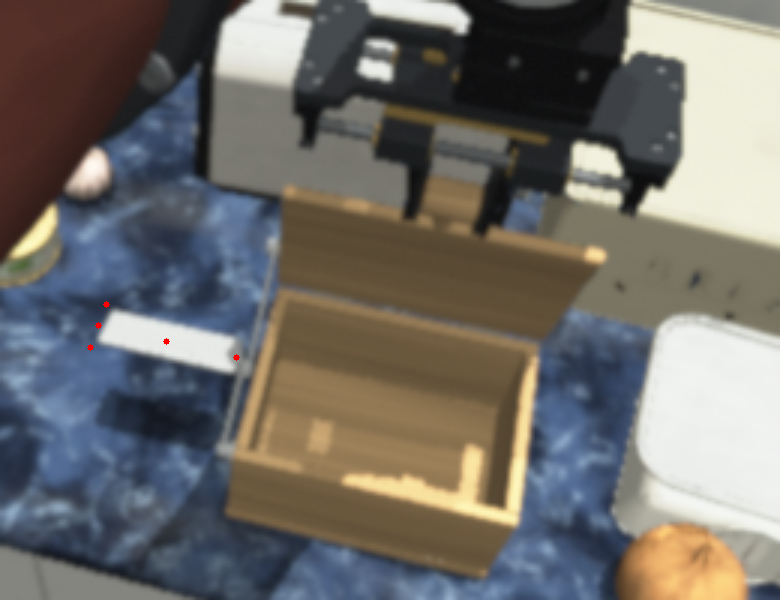

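Emit:
arm_command([
  {"dx":2,"dy":0,"dz":0,"spin":0,"grip":0},
  {"dx":0,"dy":0,"dz":0,"spin":0,"grip":0.5},
  {"dx":0,"dy":0,"dz":0,"spin":0,"grip":1},
  {"dx":0,"dy":0,"dz":0,"spin":0,"grip":1},
  {"dx":0,"dy":0,"dz":0,"spin":0,"grip":1},
  {"dx":0,"dy":0,"dz":0,"spin":0,"grip":1},
  {"dx":0,"dy":0,"dz":0,"spin":0,"grip":1},
  {"dx":0,"dy":0,"dz":-10,"spin":0,"grip":1},
  {"dx":0,"dy":0,"dz":-25,"spin":0,"grip":1},
  {"dx":0,"dy":0,"dz":-25,"spin":0,"grip":1},
])

```text
t: 10.9
tool_pos: [0.5634, 0.1301, 0.3218]
tcp_rot: [-0.833, 3.029, 0.0]
ft_force: [-0.5, -0.1, 0.5]
grip_width: 1.001
gripper_force: 0.0
```

```bash
python3 st.py; python3 -c "
from h import *
im=arm.get_image('scene'); cv2.imwrite('pics/s4.png',cv2.resize(im[90:290,270:530],(780,600)))"
```

```text
t 10.9 tcp chest mm [ 30.9   1.3 321.8] radius 244.2 theta 1.375 yaw-chest 89.9 F [-0.5 -0.1  0.5] 1.001395637011293 [-0.87  0.16  0.65  1.51 -0.1   1.5   1.89]
```

View pics/s4.png

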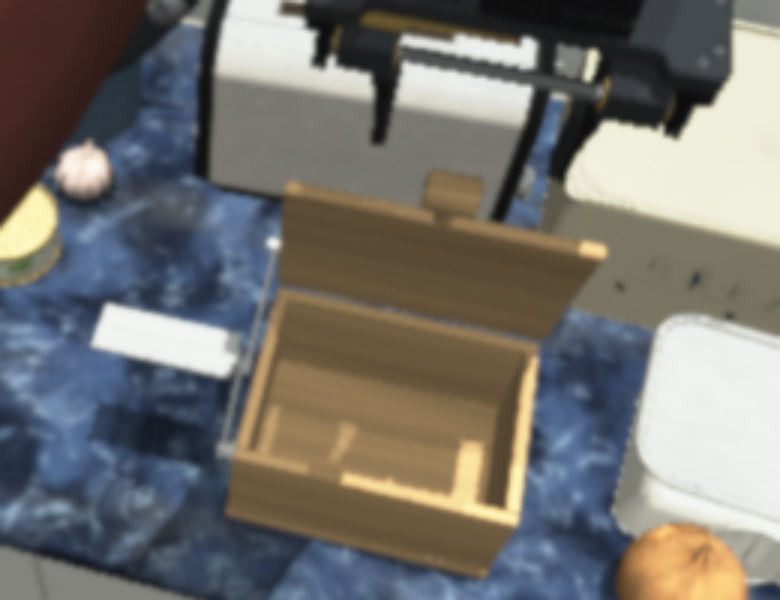

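Emit:
arm_command([
  {"dx":5,"dy":19,"dz":0,"spin":0,"grip":0},
  {"dx":5,"dy":24,"dz":0,"spin":0,"grip":0},
  {"dx":5,"dy":24,"dz":0,"spin":0,"grip":0},
  {"dx":5,"dy":24,"dz":0,"spin":0,"grip":0},
  {"dx":5,"dy":24,"dz":0,"spin":0,"grip":0},
  {"dx":5,"dy":24,"dz":0,"spin":0,"grip":0},
  {"dx":5,"dy":24,"dz":0,"spin":0,"grip":0},
  {"dx":5,"dy":24,"dz":0,"spin":0,"grip":0},
  {"dx":4,"dy":0,"dz":0,"spin":8,"grip":0},
  {"dx":0,"dy":0,"dz":0,"spin":10,"grip":0},
])

```text
t: 12.2
tool_pos: [0.4297, 0.2685, 0.3211]
tcp_rot: [-0.342, 3.122, 0.001]
ft_force: [-0.4, -0.3, 0.3]
grip_width: 0.019
gripper_force: 0.0
```

Emit:
arm_command([
  {"dx":0,"dy":0,"dz":0,"spin":10,"grip":0},
  {"dx":0,"dy":0,"dz":0,"spin":10,"grip":0},
  {"dx":0,"dy":0,"dz":0,"spin":10,"grip":0},
  {"dx":0,"dy":0,"dz":0,"spin":10,"grip":0},
  {"dx":0,"dy":0,"dz":0,"spin":10,"grip":0},
  {"dx":0,"dy":0,"dz":0,"spin":10,"grip":0},
  {"dx":0,"dy":0,"dz":0,"spin":8,"grip":0},
  {"dx":0,"dy":0,"dz":0,"spin":4,"grip":0},
  {"dx":0,"dy":0,"dz":0,"spin":0,"grip":0},
  {"dx":0,"dy":0,"dz":0,"spin":0,"grip":0},
])

```text
t: 13.45
tool_pos: [0.43, 0.2684, 0.3207]
tcp_rot: [1.551, 2.732, 0.0]
ft_force: [-0.1, 0.3, 0.1]
grip_width: 0.006
gripper_force: 0.0
```

```bash
python3 st.py
```

```text
t 13.45 tcp chest mm [-12.8 188.3 320.7] radius 254.2 theta 1.204 yaw-chest 0.0 F [-0.1  0.3  0.1] 0.005522249109811328 [-1.1  -0.01  0.46  1.67  0.01  1.49 -0.11]
```

Emit:
arm_command([
  {"dx":0,"dy":0,"dz":15,"spin":0,"grip":0},
  {"dx":0,"dy":0,"dz":25,"spin":0,"grip":0},
  {"dx":0,"dy":0,"dz":25,"spin":0,"grip":0},
  {"dx":0,"dy":0,"dz":25,"spin":0,"grip":0},
  {"dx":0,"dy":0,"dz":25,"spin":0,"grip":0},
  {"dx":0,"dy":0,"dz":25,"spin":0,"grip":0},
  {"dx":0,"dy":0,"dz":20,"spin":0,"grip":0},
  {"dx":0,"dy":0,"dz":12,"spin":0,"grip":0},
  {"dx":0,"dy":0,"dz":5,"spin":0,"grip":0},
  {"dx":0,"dy":0,"dz":0,"spin":0,"grip":0},
])

```text
t: 14.7
tool_pos: [0.43, 0.2684, 0.1434]
tcp_rot: [1.553, 2.731, -0.0]
ft_force: [-0.5, -0.2, 0.8]
grip_width: 0.007
gripper_force: 0.0
```

```bash
python3 st.py; python3 -c "
from h import *
a=arm.get_image('scene')[130:280,280:480]; b=arm.get_image('top')[100:250,280:480]
cv2.imwrite('pics/s5.png',cv2.resize(cv2.hconcat([a,b]),(800,300),interpolation=cv2.INTER_CUBIC))"
```

```text
t 14.7 tcp chest mm [-12.8 188.4 143.4] radius 105.2 theta 0.608 yaw-chest -0.1 F [-0.5 -0.2  0.8] 0.0067034804683966135 [-1.08  0.1   0.47  1.93 -0.05  1.12 -0.06]
```

View pics/s5.png

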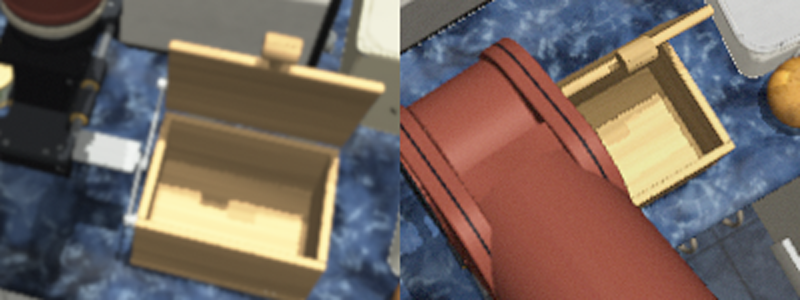

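Emit:
arm_command([
  {"dx":0,"dy":0,"dz":6,"spin":0,"grip":0},
  {"dx":0,"dy":0,"dz":7,"spin":0,"grip":0},
  {"dx":0,"dy":1,"dz":8,"spin":0,"grip":0},
  {"dx":0,"dy":1.5,"dz":8,"spin":0,"grip":0},
  {"dx":0,"dy":1.5,"dz":8,"spin":0,"grip":0},
  {"dx":0,"dy":2,"dz":8,"spin":0,"grip":0},
  {"dx":0,"dy":2,"dz":8,"spin":0,"grip":0},
  {"dx":0,"dy":2,"dz":8,"spin":0,"grip":0},
  {"dx":0,"dy":1,"dz":3,"spin":0,"grip":0},
  {"dx":0,"dy":0,"dz":0,"spin":0,"grip":0},
])

```text
t: 16.05
tool_pos: [0.4463, 0.2784, 0.0824]
tcp_rot: [1.549, 2.724, 0.023]
ft_force: [19.0, 11.4, -3.0]
grip_width: 0.007
gripper_force: 9.1
```

```bash
python3 st.py; python3 -c "
from h import *
a=arm.get_image('scene')[130:280,280:480]
cv2.imwrite('pics/s6.png',cv2.resize(a,(800,600),interpolation=cv2.INTER_CUBIC))"
```

```text
t 16.05 tcp chest mm [  6.4 188.6  82.4] radius 65.6 theta -0.005 yaw-chest -0.1 F [19.  11.4 -3. ] 0.006688592765625425 [-1.06  0.2   0.46  1.96 -0.11  0.98 -0.01]
```

View pics/s6.png

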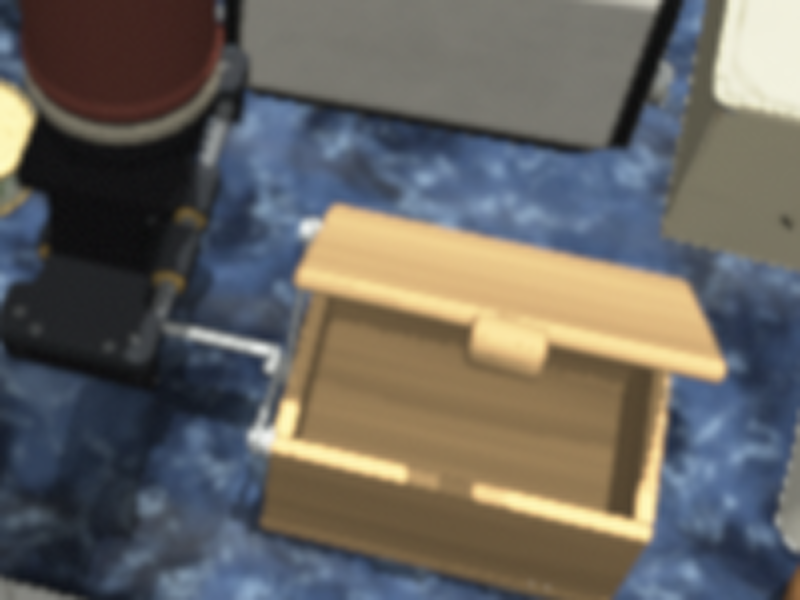

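Emit:
arm_command([
  {"dx":0,"dy":12,"dz":-4,"spin":0,"grip":0},
  {"dx":0,"dy":12,"dz":-20,"spin":0,"grip":0},
  {"dx":4,"dy":5,"dz":-35,"spin":0,"grip":0},
  {"dx":5,"dy":0,"dz":-40,"spin":0,"grip":0},
  {"dx":5,"dy":0,"dz":-40,"spin":0,"grip":0},
  {"dx":5,"dy":0,"dz":-30,"spin":0,"grip":0},
  {"dx":0,"dy":0,"dz":-20,"spin":0,"grip":0},
  {"dx":0,"dy":0,"dz":0,"spin":0,"grip":0},
  {"dx":0,"dy":0,"dz":0,"spin":0,"grip":0},
  {"dx":0,"dy":0,"dz":0,"spin":0,"grip":0},
])

```text
t: 17.35
tool_pos: [0.4542, 0.3048, 0.2671]
tcp_rot: [-1.553, -2.73, 0.003]
ft_force: [-0.3, 0.7, 0.2]
grip_width: 0.003
gripper_force: 0.0
```

Emit:
arm_command([
  {"dx":0,"dy":0,"dz":0,"spin":0,"grip":0},
  {"dx":0,"dy":0,"dz":0,"spin":0,"grip":0},
  {"dx":0,"dy":0,"dz":0,"spin":0,"grip":0},
  {"dx":0,"dy":0,"dz":0,"spin":0,"grip":0},
  {"dx":0,"dy":0,"dz":0,"spin":0,"grip":0},
  {"dx":0,"dy":0,"dz":0,"spin":0,"grip":0},
  {"dx":0,"dy":0,"dz":0,"spin":0,"grip":0},
  {"dx":0,"dy":0,"dz":0,"spin":0,"grip":0},
  {"dx":0,"dy":0,"dz":0,"spin":0,"grip":0},
  {"dx":0,"dy":0,"dz":0,"spin":0,"grip":0},
])

```text
t: 18.6
tool_pos: [0.4546, 0.3052, 0.2684]
tcp_rot: [-1.553, -2.731, 0.0]
ft_force: [0.4, 0.3, 0.3]
grip_width: 0.0
gripper_force: 0.0
```

Emit:
arm_command([
  {"dx":0,"dy":0,"dz":0,"spin":0,"grip":0},
  {"dx":0,"dy":0,"dz":0,"spin":0,"grip":0},
  {"dx":0,"dy":0,"dz":0,"spin":0,"grip":0},
  {"dx":0,"dy":0,"dz":0,"spin":0,"grip":0},
  {"dx":0,"dy":0,"dz":0,"spin":0,"grip":0},
  {"dx":0,"dy":0,"dz":0,"spin":0,"grip":0},
  {"dx":0,"dy":0,"dz":0,"spin":0,"grip":0},
  {"dx":0,"dy":0,"dz":0,"spin":0,"grip":0},
  {"dx":0,"dy":0,"dz":0,"spin":0,"grip":0},
  {"dx":0,"dy":0,"dz":0,"spin":0,"grip":0},
])

```text
t: 19.85
tool_pos: [0.4546, 0.3051, 0.2684]
tcp_rot: [1.553, 2.731, -0.0]
ft_force: [0.2, -0.3, 0.2]
grip_width: 0.002
gripper_force: 0.0
```

Emit:
arm_command([
  {"dx":0,"dy":0,"dz":0,"spin":0,"grip":0},
  {"dx":0,"dy":0,"dz":0,"spin":0,"grip":0},
  {"dx":0,"dy":0,"dz":0,"spin":0,"grip":0},
  {"dx":0,"dy":0,"dz":0,"spin":0,"grip":0},
  {"dx":0,"dy":0,"dz":0,"spin":0,"grip":0},
  {"dx":0,"dy":0,"dz":0,"spin":0,"grip":0},
  {"dx":0,"dy":0,"dz":0,"spin":0,"grip":0},
  {"dx":0,"dy":0,"dz":0,"spin":0,"grip":0},
  {"dx":0,"dy":0,"dz":0,"spin":0,"grip":0},
  {"dx":0,"dy":0,"dz":0,"spin":0,"grip":0},
])

```text
t: 21.1
tool_pos: [0.4546, 0.3051, 0.2683]
tcp_rot: [1.553, 2.731, -0.0]
ft_force: [0.6, 0.4, 0.2]
grip_width: 0.007
gripper_force: 0.0
```

```bash
python3 st.py; python3 -c "
from h import *
a=arm.get_image('scene'); b=cv2.imread('pics/scene0.png')
k=lambda i:i[160:310,190:460]
cv2.imwrite('pics/s7.png',cv2.resize(cv2.vconcat([k(a),k(b)]),(540,600)))
print([d['centre'] for d in arm.mark_of('small_box','scene')][:1])"
```

```text
t 21.1 tcp chest mm [ 27.2 207.3 268.3] radius 192.6 theta 1.309 yaw-chest -0.1 F [0.6 0.4 0.2] 0.00689339899885631 [-1.1   0.1   0.47  1.67 -0.05  1.39 -0.09]
[[239.2, 215.3]]
```

View pics/s7.png

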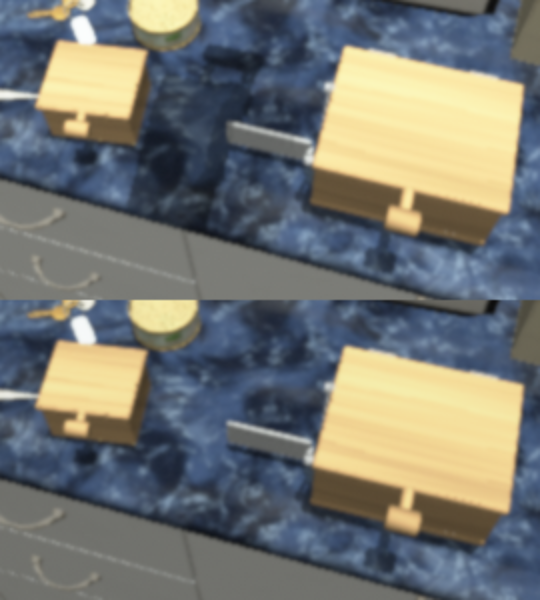

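The top half (now) matches the bottom half (start): the lid is shut, the stay is folded, and the small box hasn't moved. I'm waiting one more call so everything settles, then handing in.

Emit:
arm_command([
  {"dx":0,"dy":0,"dz":0,"spin":0,"grip":0},
  {"dx":0,"dy":0,"dz":0,"spin":0,"grip":0},
  {"dx":0,"dy":0,"dz":0,"spin":0,"grip":0},
  {"dx":0,"dy":0,"dz":0,"spin":0,"grip":0},
  {"dx":0,"dy":0,"dz":0,"spin":0,"grip":0},
  {"dx":0,"dy":0,"dz":0,"spin":0,"grip":0},
  {"dx":0,"dy":0,"dz":0,"spin":0,"grip":0},
  {"dx":0,"dy":0,"dz":0,"spin":0,"grip":0},
  {"dx":0,"dy":0,"dz":0,"spin":0,"grip":0},
  {"dx":0,"dy":0,"dz":0,"spin":0,"grip":0},
])

```text
t: 22.45
tool_pos: [0.4546, 0.3051, 0.2684]
tcp_rot: [1.553, 2.731, -0.0]
ft_force: [0.3, -0.1, -0.3]
grip_width: 0.002
gripper_force: 0.0
```

```bash
python3 -c "
from workcell import arm
print(arm.close_job())"
```

```text
the job is handed in; nothing more can be done
None
```

The job is handed in at about 22 s of the 48 s allowed, with no verdict returned: the chest's lid stood open by itself on the stay, the stay folded when I pressed the tab, and the last picture shows the lid shut and the small box where it was.

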